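Unlatch the orange food box

ROBOT

A 7-joint arm with a two-finger parallel gripper is mounted at the origin on the work surface. World frame = base frame: x ahead of the robot, y to its left, z up, the work surface at z = 0. Lengths are in m, angles in rad, forces in N, time in s.
With the tool pointing down it reaches from about 0.4 to 0.9 m from the base axis. Payload 5.5 kg.
Tool frame: the origin (TCP) lies at the very end of the fingers, on their centre line; the grasp point (between the pads) lies 19 mm behind it (ctrl.hold_point_z is the distance from the TCP to the grasp point, in m); z points along the fingers, y is the line along which they close (so a half turn about z gives the same grasp; the last joint's range is limited). The gripper opens to 85 mm and grips with 20 to 120 N. Pads are 22 mm wide; open, the fingers measure 114 mm over their backs; the gripper's body (76 mm by 85 mm) begins 54 mm behind the grasp point. The pads swing forward as they close: fully open they stand 13 mm farther back than shut.
Start: joints at [-0.884, 0.501, -0.427, 1.55, 0.221, 1.138, -0.21], TCP at [0.267, 0.593, 0.231] pointing down, gripper open.
Joint ranges: [-2.88, 2.88], [-0.31, 2.03], [-1.54, 1.56], [0.2, 2.42], [-1.41, 4.55], [0.19, 2.02], [-2.57, 2.57]. Speed limits (rad/s): [2.57, 2.57, 3.14, 3.14, 3.14, 3.14, 3.14].

INTERFACE

Orientations are given as a unit quaternion [x, y, z, w].
In Python, from rig import ctrl gives the robot as it stands. The module is installed in compiled form; this text tells all that it offers.
- The arm moves only by the tool play_rows, never from a script. Its argument "plan" is a list of rows, each an object of numbers: "rx", "ry", "rz": the turn, a rotation vector about the tool's x, y, z in degrees; "dx", "dy", "dz": the shift along the tool's x, y, z in mm; "fingers": the closure, from 0 (fully open) to 1 (shut). In form: [{"rx": .., "ry": .., "rz": .., "dx": .., "dy": .., "dz": .., "fingers": ..}, ...]. A call has 1 to 8 rows; each row shifts and turns the commanded pose from where the row before left it, along the tool's axes as they then stand; what a row does not reach is not made up. A row lasts 1/12 s, in which the tool goes at most 41.7 mm and 7.16 degrees, less where a joint would pass 70% of its speed; a pose out of reach is approached as far as the arm can. A call with a gripper value outside its range is refused whole. The fingers move at their own pace and stop on an object; the grip force is fixed at half the most. Time passes only in rows, so rows that do not move let the fingers close. It gives the time, the measured TCP pose, the force, the opening and the grip force at its end, in the units of the state.
- ctrl.sense(): the state, without advancing time (a new reading comes with each control period).
- ctrl.read_camera(name): name is "side" or "top"; returns a dict with "frame" (420x560x3 uint8, red, green, blue), "depth" (420x560 float32, m along the optical axis (not along the pixel's ray), 0 where there is no reading), "intrinsics" (3x3 intrinsics, pixels), "cam_to_world" (4x4, takes a point from camera to world coordinates). Camera axes: x right, y up, looking along -z (the intrinsics and any distortion apply to the point x, -y, -z); pixel columns grow to the right and rows downward; lengths in m; the calibration is good to about 2 mm. A picture is of the moment at which its call begins.
- ctrl.close_job(): hands the job in; it is judged then, once.
The state is a dict: "time_s": time; "joint_pos": joint angles; "qd": joint speeds; "joint_efforts": joint torques, N m; "position": TCP position; "ee_rot": TCP orientation; "contact_force": force on the tool from outside, world axes, zero at the start; "wrist_torque": the same for the moment, N m; "grip_width": opening from 0.0 (shut) to 1.0 (fully open); "gripper_force": force on a finger pad.
Only numpy, scipy, OpenCV 4.12 (cv2) and the standard library are available. Lean on these libraries where they do the work, as an engineer would, in place of code of your own. Each camera call takes 0.05 s, during which the arm holds its last target. There are 200 camera calls.

TASK

Unlatch the food box with the orange lid so that it is ready to be opened: slide its red-knobbed keeper all the way aside, out of the bolt's path, then draw the black-knobbed bolt fully back out of its strike and let go. The keeper blocks the bolt until it is moved. Leave the box with the blue lid alone.

Things in the scene. Friction and masses are not known exactly. Their poses are not given: they have to be found in the camera images.
- orange_box: black food box fixed on the table, to be unlatched: orange lid 270 (x) by 190 (y) mm, lid top 125 mm above the table. Origin: centre of its underside; x points to the lid's hinge side, away from the robot, y left, z up; turned up to 15 degrees. On the lid: two slides with upright round knobs, 22 mm in diameter, from 10 to 50 mm above the lid top. The low steel staples rise 14 mm above it.
- keeper (a joint): red-knobbed keeper of the orange box, in m: 0 = fully across behind the bolt (starts up to 0.010), 0.045 = fully aside at its stop; clears the bolt from 0.026. Knob axis at x = +18, y = +20 mm in the box frame at 0; moves along the box's +y. Slides at about 2 N and stays where left.
- bolt (a joint): black-knobbed bolt of the orange box, in m: 0 = fully shot into the strike on the box's front (starts up to 0.004), 0.040 = fully drawn back at its stop. Knob axis at x = -75, y = -30 mm in the box frame at 0; moves along the box's +x. About 2.5 N, stays where left. With the keeper across, it stops at about 0.008.
- blue_box: a box of the same make with a blue lid and the same keeper and bolt, standing fixed beside the orange one (left or right of it); same size, origin and axes. To be left alone.

How it is judged:
On the way, in this order (a step that is already met when the one before it is completed fails the run):
1. the keeper of the orange box is slid aside while the bolt is still shot (value of joint keeper above 0.032 m and value of joint bolt below 0.015 m), for 0.2 s.
2. the bolt of the orange box is drawn back (value of joint bolt above 0.03 m and value of joint keeper above 0.032 m), for 0.2 s.
At the end, for the whole second after the job is handed in: the orange box's keeper is slid at least 32 of its 45 mm aside and its bolt is drawn back at least 30 of its 40 mm, both at rest (all of step 2 and velocity of joint keeper between -0.005 and 0.005 m/s and velocity of joint bolt between -0.005 and 0.005 m/s); the robot touches nothing.
It fails at once if the blue-lidded box or its latches are pressed with more than 2 N (contact force between any of the fingers, the arm and blue_box above 2 N).
It also fails if it takes over 38 s, if anything falls off the work surface, if the arm or the gripper's body presses on something with over 40 N, if the wrist force passes 120 N, or if a joint passes its speed limit or range.

## Working session

There is one attempt and no reset: what is moved stays moved. The work goes in short steps, Python scripts to look and compute and a tool call to move; the robot and the scene stay as the last step left them, time stands still between calls to the robot, and variables do not carry over. Pictures are saved under pics/ and viewed, at most 10 in all, crops included, and the job is handed in when it is done.

Besides the shell and the picture viewer there is one more tool, called as name(argument=value, ...), one argument or row to a line, values as JSON. play_rows: Moves the arm, as the interface text tells. Its arguments: {"type":"object","properties":{"plan":{"type":"array","items":{"type":"object","properties":{"rx":{"type":"number"},"ry":{"type":"number"},"rz":{"type":"number"},"dx":{"type":"number"},"dy":{"type":"number"},"dz":{"type":"number"},"fingers":{"type":"number"}}}}},"required":["plan"]}

```bash
mkdir -p pics
cat > h.py <<'E'
import numpy as np, cv2
from rig import ctrl
from scipy.spatial.transform import Rotation as R
def cloud(c):
    K=np.array(c["intrinsics"]);d=c["depth"];v,u=np.indices(d.shape)
    p=np.stack([(u-K[0,2])/K[0,0]*d,-(v-K[1,2])/K[1,1]*d,-d,np.ones_like(d)],-1)
    return (p@np.array(c["cam_to_world"]).T)[...,:3]
E
python3 - <<'E'
from h import *
s=ctrl.sense();print(s["time_s"],s["position"],s["ee_rot"],s["grip_width"])
im=[]
for n in("top","side"):
    c=ctrl.read_camera(n);np.savez(n,**c);print(n,np.round(c["cam_to_world"],3).tolist(),np.round(c["intrinsics"],1).tolist())
    cv2.imwrite(f"pics/{n}0.png",c["frame"][...,::-1])
E
```

```text
0.0 [0.26702275 0.59185172 0.23025005] [ 2.10286900e-01  9.77639214e-01 -9.61463569e-04 -2.51225138e-04] 0.9969230607238527
top [[-0.023, 0.988, -0.151, 0.427], [-1.0, -0.021, 0.013, -0.031], [0.01, 0.151, 0.988, 0.87], [0.0, 0.0, 0.0, 1.0]] [[465.3, 0.0, 277.8], [0.0, 465.3, 217.1], [0.0, 0.0, 1.0]]
side [[0.666, 0.696, -0.268, 0.337], [-0.746, 0.62, -0.244, -0.225], [-0.004, 0.362, 0.932, 0.86], [0.0, 0.0, 0.0, 1.0]] [[403.9, 0.0, 275.3], [0.0, 403.9, 217.9], [0.0, 0.0, 1.0]]
```

View pics/top0.png

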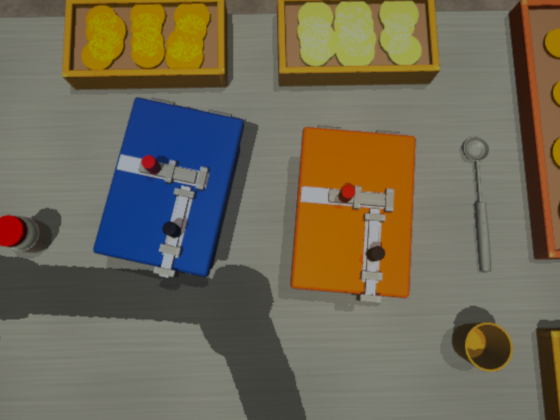

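View pics/side0.png

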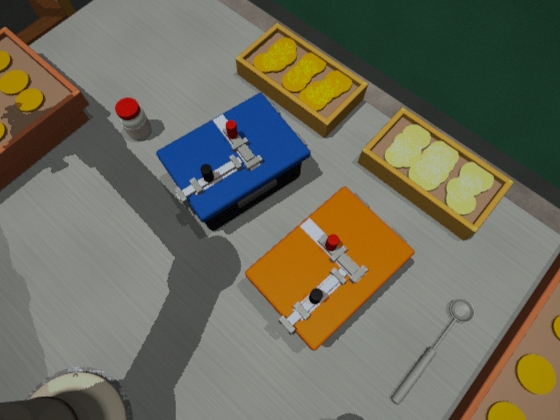

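The orange box is right of the blue one. In the top view the red knob is at about (347,192) and the black knob at (376,253). The slide strip runs left from the red knob. Next I fit the lid.

```bash
cat >> h.py <<'E'
def measure(cs):
    out={}
    for n,c in cs.items():
        P=cloud(c);h=cv2.cvtColor(c["frame"],cv2.COLOR_RGB2HSV);H,S,V=[h[...,i].astype(int) for i in range(3)]
        reg=(P[...,2]>.118)&(P[...,2]<.132)&(H>7)&(H<20)&(S>180)&(P[...,1]<.05)&(P[...,1]>-.45)&(c["depth"]>0)
        n_,l,st,_=cv2.connectedComponentsWithStats(cv2.morphologyEx(reg.astype(np.uint8),cv2.MORPH_CLOSE,np.ones((25,25))))
        m=reg&(l==1+st[1:,4].argmax())
        q=P[m];r=cv2.minAreaRect(q[:,:2].astype(np.float32)*1000)
        b=cv2.boxPoints(r);e=[b[1]-b[0],b[2]-b[1]];L=max(e,key=lambda t:np.hypot(*t));L=L*np.sign(L[0])
        yaw=np.arctan2(L[1],L[0]);cen=np.array(r[0])/1000
        Rz=np.array([[np.cos(yaw),-np.sin(yaw)],[np.sin(yaw),np.cos(yaw)]])
        print(n,"cen",cen.round(4),"size",np.round(r[1],1),"yaw",np.degrees(yaw).round(2),"z",np.median(q[:,2]).round(4))
        loc=(P[...,:2]-cen)@Rz
        inl=(abs(loc[...,0])<.13)&(abs(loc[...,1])<.09)
        top=inl&(P[...,2]>.168)&(P[...,2]<.182)
        for nm,k in(("red",top&(S>130)&((H<6)|(H>174))),("black",top&(V<70))):
            if k.sum()>5:
                w=P[k];l2=loc[k];(cx,cy),rr=cv2.minEnclosingCircle(l2.astype(np.float32)*1000)
                print(nm,k.sum(),"loc mm",cx,cy,"r",rr,"med",np.median(l2,0)*1000,"z",np.median(w[:,2]),"world",cen+Rz@np.array([cx,cy])/1000)
E
python3 - <<'E'
from h import *
measure({n:dict(np.load(n+".npz")) for n in("top","side")})
E
```

```text
top cen [ 0.5512 -0.1669] size [189. 269.] yaw -6.17 z 0.1258
red 147 loc mm 17.486011505126953 20.395435333251953 r 10.725988388061523 med [17.11886433 20.85911717] z 0.1758006839673092 world [ 0.57077235 -0.14854818]
black 161 loc mm -33.638465881347656 -2.596928596496582 r 56.229732513427734 med [-72.72779723 -28.28002188] z 0.17533107956960736 world [ 0.51747341 -0.16591436]
side cen [ 0.5517 -0.1673] size [187.9 267.3] yaw -6.08 z 0.125
red 101 loc mm 17.797475814819336 20.29595375061035 r 9.847014427185059 med [16.90871053 19.57957574] z 0.17474936082217085 world [ 0.57152271 -0.14895406]
black 120 loc mm -72.15377044677734 -29.976930618286133 r 10.255454063415527 med [-72.25773513 -30.08853108] z 0.17483583539683362 world [ 0.47675296 -0.18941744]
```

play_rows(
  plan=[
    {"rz":-6.1,"fingers":1},
    {"rz":-6.1,"fingers":1},
    {"rz":-6,"fingers":1},
    {"dx":-15,"dy":-30,"fingers":1},
    {"dx":-15,"dy":-30,"fingers":1},
    {"dx":-15,"dy":-30,"fingers":1},
    {"dx":-15,"dy":-30,"fingers":1},
    {"dx":-15,"dy":-30,"fingers":1},
  ],
)

```text
validation failed for argument at $.pl...
```

play_rows(
  plan=[
    {"dx":-15,"dy":-30,"fingers":1},
    {"dx":-15,"dy":-30,"fingers":1},
    {"dx":-15,"dy":-30,"fingers":1},
    {"dx":-15,"dy":-30,"fingers":1},
    {"dx":-15,"dy":-30,"fingers":1},
    {"dx":-15,"dy":-30,"fingers":1},
    {"dx":-15,"dy":-30,"fingers":1},
    {"dx":-15,"dy":-30,"fingers":1},
  ],
)

```text
validation failed for argument at $.pl...
```

play_rows(
  plan=[
    {"rx":0,"ry":0,"rz":-6.1,"dx":0,"dy":0,"dz":0,"fingers":1.0},
    {"rx":0,"ry":0,"rz":-6.1,"dx":0,"dy":0,"dz":0,"fingers":1.0},
    {"rx":0,"ry":0,"rz":-6,"dx":0,"dy":0,"dz":0,"fingers":1.0},
  ],
)

```text
time_s: 0.35
position: [0.2671, 0.5922, 0.2307]
ee_rot: [0.05, 0.999, -0.001, -0.0]
contact_force: [-0.0, -0.4, -0.3]
grip_width: 0.605
gripper_force: 0.0
```

play_rows(
  plan=[
    {"rx":0,"ry":0,"rz":0,"dx":-15,"dy":-30,"dz":0,"fingers":1},
    {"rx":0,"ry":0,"rz":0,"dx":-15,"dy":-30,"dz":0,"fingers":1},
    {"rx":0,"ry":0,"rz":0,"dx":-15,"dy":-30,"dz":0,"fingers":1},
    {"rx":0,"ry":0,"rz":0,"dx":-15,"dy":-30,"dz":0,"fingers":1},
    {"rx":0,"ry":0,"rz":0,"dx":-15,"dy":-30,"dz":0,"fingers":1},
    {"rx":0,"ry":0,"rz":0,"dx":-15,"dy":-30,"dz":0,"fingers":1},
    {"rx":0,"ry":0,"rz":0,"dx":-15,"dy":-30,"dz":0,"fingers":1},
    {"rx":0,"ry":0,"rz":0,"dx":-15,"dy":-30,"dz":0,"fingers":1},
  ],
)

```text
time_s: 1.02
position: [0.3613, 0.3393, 0.231]
ee_rot: [0.053, 0.999, -0.0, -0.0]
contact_force: [0.8, -0.2, 0.1]
grip_width: 0.003
gripper_force: 0.0
```

play_rows(
  plan=[
    {"rx":0,"ry":0,"rz":0,"dx":-15,"dy":-30,"dz":0,"fingers":1},
    {"rx":0,"ry":0,"rz":0,"dx":-15,"dy":-30,"dz":0,"fingers":1},
    {"rx":0,"ry":0,"rz":0,"dx":-15,"dy":-30,"dz":0,"fingers":1},
    {"rx":0,"ry":0,"rz":0,"dx":-15,"dy":-30,"dz":0,"fingers":1},
    {"rx":0,"ry":0,"rz":0,"dx":-15,"dy":-30,"dz":0,"fingers":1},
    {"rx":0,"ry":0,"rz":0,"dx":-15,"dy":-30,"dz":0,"fingers":1},
    {"rx":0,"ry":0,"rz":0,"dx":-15,"dy":-30,"dz":0,"fingers":1},
    {"rx":0,"ry":0,"rz":0,"dx":-15,"dy":-30,"dz":0,"fingers":1},
  ],
)

```text
time_s: 1.68
position: [0.4551, 0.0881, 0.2312]
ee_rot: [0.053, 0.999, -0.0, -0.0]
contact_force: [0.0, 0.8, -0.0]
grip_width: 0.002
gripper_force: 0.0
```

play_rows(
  plan=[
    {"rx":0,"ry":0,"rz":0,"dx":-15,"dy":-30,"dz":0,"fingers":1},
    {"rx":0,"ry":0,"rz":0,"dx":-15,"dy":-30,"dz":0,"fingers":1},
    {"rx":0,"ry":0,"rz":0,"dx":-15,"dy":-30,"dz":0,"fingers":1},
    {"rx":0,"ry":0,"rz":0,"dx":-15,"dy":-30,"dz":0,"fingers":1},
    {"rx":0,"ry":0,"rz":0,"dx":-15,"dy":-30,"dz":0,"fingers":1},
    {"rx":0,"ry":0,"rz":0,"dx":-15,"dy":-30,"dz":0,"fingers":1},
    {"rx":0,"ry":0,"rz":0,"dx":-15,"dy":-30,"dz":0,"fingers":1},
    {"rx":0,"ry":0,"rz":0,"dx":0,"dy":0,"dz":0,"fingers":1},
  ],
)

```text
time_s: 2.35
position: [0.538, -0.1385, 0.2309]
ee_rot: [0.058, 0.998, -0.002, 0.0]
contact_force: [0.2, -1.6, -0.3]
grip_width: -0.001
gripper_force: 0.0
```

```bash
cat >> h.py <<'E'
def where():
    s=ctrl.sense();p=np.array(s["position"]);y=np.radians(-6.1);c=np.array([.5515,-.167])
    d=p[:2]-c;l=np.array([np.cos(y)*d[0]+np.sin(y)*d[1],-np.sin(y)*d[0]+np.cos(y)*d[1]])*1000
    Rm=R.from_quat(s["ee_rot"]).as_matrix()
    print("t",s["time_s"],"box-frame tcp mm",l.round(1),"z",p[2].round(4),"tool y angle",np.degrees(np.arctan2(Rm[1,1],Rm[0,1])).round(2),"(want 83.9) zaxis",Rm[:,2].round(3),"F",np.round(s["contact_force"],1),s["grip_width"])
E
python3 -c "from h import *;where()"
```

```text
t 2.35 box-frame tcp mm [-16.5  26.9] z 0.2309 tool y angle 83.4 (want 83.9) zaxis [ 0.001 -0.004 -1.   ] F [ 0.2 -1.6 -0.3] -0.0010476817077670752
```

play_rows(
  plan=[
    {"rx":0,"ry":0,"rz":0,"dx":-17,"dy":-23,"dz":0,"fingers":1},
    {"rx":0,"ry":0,"rz":0,"dx":-17,"dy":-23,"dz":0,"fingers":1},
    {"rx":0,"ry":0,"rz":0,"dx":0,"dy":0,"dz":0,"fingers":1},
    {"rx":0,"ry":0,"rz":0,"dx":0,"dy":0,"dz":20,"fingers":1},
    {"rx":0,"ry":0,"rz":0,"dx":0,"dy":0,"dz":20,"fingers":1},
    {"rx":0,"ry":0,"rz":0,"dx":0,"dy":0,"dz":0,"fingers":1},
  ],
)

```text
time_s: 2.85
position: [0.5631, -0.1783, 0.187]
ee_rot: [0.053, 0.999, 0.001, -0.004]
contact_force: [-0.7, 1.3, -1.2]
grip_width: 0.005
gripper_force: 0.0
```

```bash
python3 -c "
from h import *
where()
c=ctrl.read_camera('side');cv2.imwrite('pics/s1.png',cv2.resize(c['frame'][180:380,200:440,::-1],None,fx=3,fy=3))"
```

```text
t 2.85 box-frame tcp mm [ 12.7 -10. ] z 0.187 tool y angle 83.92 (want 83.9) zaxis [-0.007  0.002 -1.   ] F [-0.7  1.3 -1.2] 0.00492817416562635
```

View pics/s1.png

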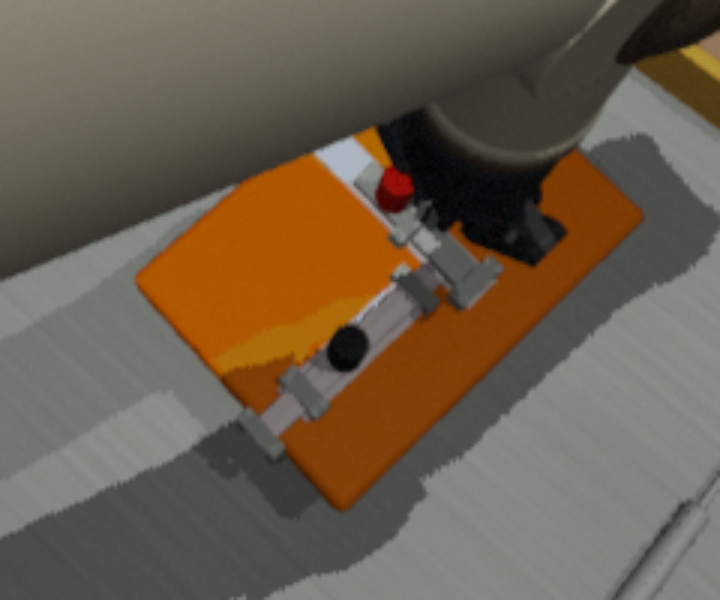

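The red knob at crop (396,188) is clear of the fingers, whose tips are just right of and below it. I'll back off a little more in −y, then go down.

play_rows(
  plan=[
    {"rx":0,"ry":0,"rz":0,"dx":-5,"dy":-8,"dz":0,"fingers":1},
    {"rx":0,"ry":0,"rz":0,"dx":0,"dy":0,"dz":0,"fingers":1},
    {"rx":0,"ry":0,"rz":0,"dx":0,"dy":0,"dz":15,"fingers":1},
    {"rx":0,"ry":0,"rz":0,"dx":0,"dy":0,"dz":15,"fingers":1},
    {"rx":0,"ry":0,"rz":0,"dx":0,"dy":0,"dz":8,"fingers":1},
    {"rx":0,"ry":0,"rz":0,"dx":0,"dy":0,"dz":0,"fingers":1},
  ],
)

```text
time_s: 3.4
position: [0.5695, -0.188, 0.1523]
ee_rot: [0.053, 0.999, 0.0, -0.001]
contact_force: [-0.2, -0.5, 0.3]
grip_width: 0.002
gripper_force: 0.0
```

```bash
python3 -c "
from h import *
where()"
```

```text
t 3.4 box-frame tcp mm [ 20.1 -19. ] z 0.1523 tool y angle 83.9 (want 83.9) zaxis [-0.002  0.    -1.   ] F [-0.2 -0.5  0.3] 0.0022706811404414854
```

play_rows(
  plan=[
    {"rx":0,"ry":0,"rz":0,"dx":2,"dy":7,"dz":0,"fingers":1},
    {"rx":0,"ry":0,"rz":0,"dx":0,"dy":7,"dz":0,"fingers":1},
    {"rx":0,"ry":0,"rz":0,"dx":0,"dy":7,"dz":0,"fingers":1},
    {"rx":0,"ry":0,"rz":0,"dx":0,"dy":7,"dz":0,"fingers":1},
    {"rx":0,"ry":0,"rz":0,"dx":0,"dy":7,"dz":0,"fingers":1},
    {"rx":0,"ry":0,"rz":0,"dx":0,"dy":7,"dz":0,"fingers":1},
    {"rx":0,"ry":0,"rz":0,"dx":0,"dy":7,"dz":0,"fingers":1},
    {"rx":0,"ry":0,"rz":0,"dx":0,"dy":0,"dz":0,"fingers":1},
  ],
)

```text
time_s: 4.07
position: [0.5742, -0.1365, 0.1536]
ee_rot: [0.052, 0.999, 0.001, 0.0]
contact_force: [0.1, -0.5, -0.3]
grip_width: 0.001
gripper_force: 0.0
```

```bash
python3 -c "
from h import *
where()
measure({'top':ctrl.read_camera('top'),'side':ctrl.read_camera('side')})"
```

```text
t 4.0667 box-frame tcp mm [19.4 32.7] z 0.1536 tool y angle 84.06 (want 83.9) zaxis [ 0.001  0.001 -1.   ] F [ 0.1 -0.5 -0.3] 0.0008815735306560269
top cen [ 0.5566 -0.1184] size [ 91.8 268.5] yaw -6.03 z 0.1257
red 50 loc mm 15.377588272094727 8.834829330444336 r 10.815703392028809 med [10.04686946 10.5785004 ] z 0.1750387266752722 world [ 0.57279324 -0.11126408]
black 21 loc mm 11.6379976272583 1.926511287689209 r 18.08165168762207 med [ 8.55632845 -5.15947899] z 0.17068378746478619 world [ 0.56834895 -0.11774156]
side cen [ 0.5513 -0.1671] size [188.2 266.4] yaw -6.09 z 0.125
red 45 loc mm 14.93545150756836 58.27489471435547 r 8.952803611755371 med [13.19744595 57.28624154] z 0.1749906050960477 world [ 0.57229655 -0.11071233]
black 165 loc mm -30.62708854675293 13.958457946777344 r 69.70076751708984 med [-69.39325586 -27.35034953] z 0.1749506074458559 world [ 0.52229127 -0.14994705]
```

The keeper is at about 38 mm. I'll push a little further, then back off and lift.

play_rows(
  plan=[
    {"rx":0,"ry":0,"rz":0,"dx":0,"dy":3,"dz":0,"fingers":1},
    {"rx":0,"ry":0,"rz":0,"dx":0,"dy":2,"dz":0,"fingers":1},
    {"rx":0,"ry":0,"rz":0,"dx":0,"dy":0,"dz":0,"fingers":1},
    {"rx":0,"ry":0,"rz":0,"dx":0,"dy":-8,"dz":0,"fingers":1},
    {"rx":0,"ry":0,"rz":0,"dx":0,"dy":-8,"dz":0,"fingers":1},
    {"rx":0,"ry":0,"rz":0,"dx":0,"dy":0,"dz":-30,"fingers":1},
    {"rx":0,"ry":0,"rz":0,"dx":0,"dy":0,"dz":-30,"fingers":1},
    {"rx":0,"ry":0,"rz":0,"dx":0,"dy":0,"dz":0,"fingers":1},
  ],
)

```text
time_s: 4.83
position: [0.5757, -0.1522, 0.2192]
ee_rot: [0.054, 0.999, -0.001, 0.005]
contact_force: [1.3, 0.2, 0.8]
grip_width: -0.002
gripper_force: 0.0
```

```bash
python3 -c "
from h import *
where()"
```

```text
t 4.8333 box-frame tcp mm [22.5 17.3] z 0.2192 tool y angle 83.82 (want 83.9) zaxis [ 0.009 -0.002 -1.   ] F [1.3 0.2 0.8] -0.0023696862397811808
```

play_rows(
  plan=[
    {"rx":0,"ry":0,"rz":0,"dx":26,"dy":-9.5,"dz":0,"fingers":1},
    {"rx":0,"ry":0,"rz":0,"dx":26,"dy":-9.5,"dz":0,"fingers":1},
    {"rx":0,"ry":0,"rz":0,"dx":26,"dy":-9.5,"dz":0,"fingers":1},
    {"rx":0,"ry":0,"rz":0,"dx":26,"dy":-9.5,"dz":0,"fingers":1},
    {"rx":0,"ry":0,"rz":0,"dx":26,"dy":-9.5,"dz":0,"fingers":1},
    {"rx":0,"ry":0,"rz":0,"dx":0,"dy":0,"dz":0,"fingers":1},
    {"rx":0,"ry":0,"rz":0,"dx":0,"dy":0,"dz":0,"fingers":1},
  ],
)

```text
time_s: 5.42
position: [0.4368, -0.1849, 0.2136]
ee_rot: [0.055, 0.999, -0.0, 0.0]
contact_force: [1.3, 0.8, 0.3]
grip_width: -0.0
gripper_force: 0.0
```

```bash
python3 -c "
from h import *
where()
c=ctrl.read_camera('side');measure({'side':c})
c=ctrl.read_camera('top');measure({'top':c})
cv2.imwrite('pics/t2.png',cv2.resize(c['frame'][110:310,240:480,::-1],None,fx=3,fy=3))"
```

```text
t 5.4167 box-frame tcp mm [-112.2  -30. ] z 0.2136 tool y angle 83.72 (want 83.9) zaxis [ 0.001 -0.    -1.   ] F [1.3 0.8 0.3] -0.0003457709271872414
side cen [ 0.4979 -0.2283] size [ 54.6 173.2] yaw -6.43 z 0.1246
top cen [ 0.5507 -0.1672] size [189.5 268.1] yaw -6.22 z 0.1258
red 154 loc mm 17.727806091308594 60.98078155517578 r 10.728833198547363 med [16.9908517  60.90651826] z 0.17580535453030482 world [ 0.57496199 -0.10846798]
black 156 loc mm -72.09247589111328 -29.29385757446289 r 10.9194974899292 med [-71.72193004 -27.53150787] z 0.17542312376386732 world [ 0.47589279 -0.18848353]
```

View pics/t2.png

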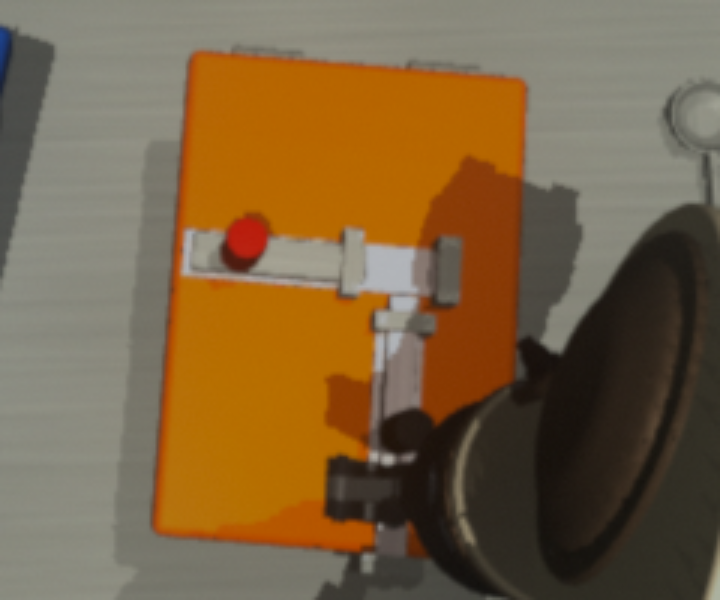

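The keeper, red at crop (247,238), is aside at about 41 mm. The black knob at (408,428) is still shot. The fingers are in front of it, so I go down and push.

play_rows(
  plan=[
    {"rx":0,"ry":0,"rz":0,"dx":0,"dy":0,"dz":20,"fingers":1},
    {"rx":0,"ry":0,"rz":0,"dx":0,"dy":0,"dz":20,"fingers":1},
    {"rx":0,"ry":0,"rz":0,"dx":0,"dy":0,"dz":20,"fingers":1},
    {"rx":0,"ry":0,"rz":0,"dx":0,"dy":0,"dz":0,"fingers":1},
    {"rx":0,"ry":0,"rz":0,"dx":-7,"dy":0,"dz":0,"fingers":1},
    {"rx":0,"ry":0,"rz":0,"dx":-7,"dy":0,"dz":0,"fingers":1},
    {"rx":0,"ry":0,"rz":0,"dx":0,"dy":0,"dz":0,"fingers":1},
  ],
)

```text
time_s: 6.1
position: [0.4549, -0.1851, 0.1546]
ee_rot: [0.053, 0.999, -0.0, 0.002]
contact_force: [0.8, -0.2, -0.4]
grip_width: 0.001
gripper_force: 0.0
```

play_rows(
  plan=[
    {"rx":0,"ry":0,"rz":0,"dx":-7,"dy":0,"dz":0,"fingers":1},
    {"rx":0,"ry":0,"rz":0,"dx":-7,"dy":0,"dz":0,"fingers":1},
    {"rx":0,"ry":0,"rz":0,"dx":-7,"dy":0,"dz":0,"fingers":1},
    {"rx":0,"ry":0,"rz":0,"dx":-7,"dy":0,"dz":0,"fingers":1},
    {"rx":0,"ry":0,"rz":0,"dx":-6,"dy":0,"dz":0,"fingers":1},
    {"rx":0,"ry":0,"rz":0,"dx":0,"dy":0,"dz":0,"fingers":1},
  ],
)

```text
time_s: 6.6
position: [0.4876, -0.1888, 0.1535]
ee_rot: [0.053, 0.999, -0.0, 0.001]
contact_force: [0.2, 0.1, -0.4]
grip_width: 0.003
gripper_force: 0.0
```

```bash
python3 -c "
from h import *
where()
measure({'top':ctrl.read_camera('top')})"
```

```text
t 6.6 box-frame tcp mm [-61.2 -28.5] z 0.1535 tool y angle 83.94 (want 83.9) zaxis [ 0.002 -0.    -1.   ] F [ 0.2  0.1 -0.4] 0.003423687340725756
top cen [ 0.5512 -0.1667] size [188.7 269.6] yaw -6.28 z 0.1258
red 154 loc mm 17.29590606689453 60.53977584838867 r 10.868088722229004 med [16.53837332 60.47914571] z 0.17572707332040555 world [ 0.57505252 -0.10841874]
```

play_rows(
  plan=[
    {"rx":0,"ry":0,"rz":0,"dx":-3,"dy":0,"dz":0,"fingers":1},
    {"rx":0,"ry":0,"rz":0,"dx":0,"dy":0,"dz":0,"fingers":1},
    {"rx":0,"ry":0,"rz":0,"dx":0,"dy":0,"dz":0,"fingers":1},
    {"rx":0,"ry":0,"rz":0,"dx":8,"dy":0,"dz":0,"fingers":1},
    {"rx":0,"ry":0,"rz":0,"dx":8,"dy":0,"dz":0,"fingers":1},
    {"rx":0,"ry":0,"rz":0,"dx":8,"dy":0,"dz":-20,"fingers":1},
    {"rx":0,"ry":0,"rz":0,"dx":15,"dy":0,"dz":-30,"fingers":1},
    {"rx":0,"ry":0,"rz":0,"dx":20,"dy":0,"dz":-30,"fingers":1},
  ],
)

```text
time_s: 7.32
position: [0.4287, -0.182, 0.2333]
ee_rot: [0.053, 0.999, 0.0, -0.001]
contact_force: [-0.4, 0.1, 0.9]
grip_width: 0.002
gripper_force: 0.0
```

play_rows(
  plan=[
    {"rx":0,"ry":0,"rz":0,"dx":10,"dy":0,"dz":-10,"fingers":1},
    {"rx":0,"ry":0,"rz":0,"dx":0,"dy":0,"dz":0,"fingers":1},
    {"rx":0,"ry":0,"rz":0,"dx":0,"dy":0,"dz":0,"fingers":1},
    {"rx":0,"ry":0,"rz":0,"dx":0,"dy":0,"dz":0,"fingers":1},
  ],
)

```text
time_s: 7.65
position: [0.4198, -0.1813, 0.2426]
ee_rot: [0.053, 0.999, 0.0, -0.0]
contact_force: [-0.2, 0.1, -0.9]
grip_width: -0.006
gripper_force: 0.0
```

```bash
python3 -c "
from h import *
where()
measure({'top':ctrl.read_camera('top')})"
```

```text
t 7.65 box-frame tcp mm [-129.4  -28.2] z 0.2426 tool y angle 83.92 (want 83.9) zaxis [-0.  0. -1.] F [-0.2  0.1 -0.9] -0.005769935791939829
top cen [ 0.5517 -0.1668] size [188.7 269. ] yaw -6.17 z 0.1258
red 152 loc mm 16.938583374023438 60.650054931640625 r 10.848695755004883 med [16.1315498  60.06772281] z 0.17551093520280397 world [ 0.57501691 -0.10831166]
black 165 loc mm -38.75994110107422 -29.362903594970703 r 10.59949016571045 med [-38.95159614 -28.51631837] z 0.1756062350383325 world [ 0.50997349 -0.19182221]
```

The keeper is at about 40.6 mm and the bolt at about 36 mm, both well past their thresholds, and the robot is clear. Handing in.

```bash
python3 -c "
from rig import ctrl
print(ctrl.close_job())"
```

```text
the job is handed in; nothing more can be done
None
```

The orange box is unlatched and the job is handed in, with no verdict returned. By the last top-camera view, the keeper is about 41 mm of 45 aside and the bolt is drawn back about 36 mm of 40. The arm was clear of the box, and I never moved against the blue one.

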